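Stow a freehub in the leaning parts jar and screw the cap home

ROBOT

A 7-joint arm with a two-finger parallel gripper is mounted at the origin on the work surface. World frame = base frame: x ahead of the robot, y to its left, z up, the work surface at z = 0. Lengths are in m, angles in rad, forces in N, time in s.
With the tool pointing down it reaches from about 0.4 to 0.85 m from the base axis. Payload 10.4 kg.
Tool frame: the origin (TCP) lies between the finger pads, 19 mm behind the fingertips; this is the grasp point; z points along the fingers, y is the line along which they close (so a half turn about z gives the same grasp; the last joint's range is limited). The gripper opens to 85 mm and grips with 20 to 120 N. Pads are 22 mm wide; open, the fingers measure 114 mm over their backs; the gripper's body (76 mm by 85 mm) begins 54 mm behind the grasp point. The pads swing forward as they close: fully open they stand 13 mm farther back than shut.
Start: joints at [1.216, 0.332, -0.065, 1.46, 0.022, 1.35, -0.088], TCP at [0.204, -0.591, 0.25] pointing down, gripper open.
Joint ranges: [-2.6, 2.6], [-0.5, 2.12], [-1.47, 1.34], [0.16, 2.42], [-1.27, 4.41], [0.06, 2.06], [-2.6, 2.6]. Speed limits (rad/s): [2.22, 2.22, 2.79, 2.79, 3.14, 3.14, 3.14].

INTERFACE

Orientations are given as a unit quaternion [x, y, z, w].
In Python, from workcell import manip, viewer gives the robot as it stands.
- The arm moves only by the tool arm_command, never from a script. Its argument "series" is text: rows parted by semicolons, each of 5 numbers parted by spaces: the closure, from 0 (fully open) to 1 (shut), then the shift along the tool's x, y, z normalised to -1 to 1, where 1 is 0.4 m, then the turn about the tool's z normalised to -1 to 1, where 1 is 180 degrees. In form: jaw tx ty tz spin; .... A call has exactly 10 rows; each row shifts and turns the commanded pose from where the row before left it, along the tool's axes as they then stand; what a row does not reach is not made up. A row lasts 1/8 s, in which the tool goes at most 62.5 mm and 10.7 degrees, less where a joint would pass 70% of its speed; a pose out of reach is approached as far as the arm can. A call with a number of a shift or a turn outside -1 to 1 is refused whole. A call with a gripper value outside its range is refused whole. The fingers move at their own pace and stop on an object; "newtons" is the grip in N (left out, the last holds). Time passes only in rows, so rows that do not move let the fingers close, or fill a call up. It gives the time, the measured TCP pose, the force, the opening and the grip force at its end, in the units of the state.
- manip.get_obs(): the state, without advancing time (a new reading comes with each control period).
- viewer.camera(name): name is "scene" or "top"; returns a dict with "pixels" (384x512x3 uint8, red, green, blue), "intrinsics" (3x3 intrinsics, pixels), "D" ([k1, k2, p1, p2, k3] as OpenCV has them; the pictures are not rectified), "extrinsics" (4x4, takes a point from world to camera coordinates). Camera axes: x right, y up, looking along -z (the intrinsics and any distortion apply to the point x, -y, -z); pixel columns grow to the right and rows downward; lengths in m; the calibration is good to about 2 mm. A picture is of the moment at which its call begins. There is no depth.
- manip.hand_in(): hands the job in; it is judged then, once.
The state is a dict: "clock": time; "joint_pos": joint angles; "joint_velocities": joint speeds; "tau": joint torques, N m; "position": TCP position; "ee_rot": TCP orientation; "ft_force": force on the tool from outside, world axes, zero at the start; "torque": the same for the moment, N m; "grip_width": opening from 0.0 (shut) to 1.0 (fully open); "grasp_force": force on a finger pad.
Only numpy, scipy, OpenCV 4.12 (cv2) and the standard library are available. Lean on these libraries where they do the work, as an engineer would, in place of code of your own. Each camera call takes 0.05 s, during which the arm holds its last target. There are 200 camera calls.

TASK

Put the loose steel freehub body into the leaning white parts jar and let go of it, then swing the jar's hinged cap down shut over the mouth, and only then screw the cap clockwise by its yellow grip until it is fully home. Leave the lube bottle, the sprocket cassette and the wrench where they are.

Things in the scene. Friction and masses are not known exactly. Their poses are not given: they have to be found in the camera images.
- jar: White open plastic jar, outer diameter 90, inner 82, 80 tall, inner floor 5 above the underside; fixed in a bolted-down cradle (foot 150 x 120 x 12, blue cheeks 62 high), leaning 30 degrees, mouth towards the robot. Origin: centre of its underside, 37 above the bench. z: jar axis, out through the mouth; +x: across it to the hinge on the far upper side; y: level, along the hinge.
- jar_mouth (a point): Centre of the jar's mouth, in the rim plane, 80 from the jar's origin along its z. Axes as jar.
- lid_hinge (a point): Middle of the hinge pin, at jar x = 66, y = 0, z = 82. z: away from the jar out of the cap's top face; -x: from the hinge towards the cap's axis, 66 away. Axes turn with the lid.
- lid (a joint): Hinge (rad) of the black ring that carries the cap: 0 fully shut over the mouth, grows as it opens up and away from the robot, 1.9 to 2.25 at the start, stop at 2.5. Stiff (0.15 N m): stays where left, does not fall shut; closed by pushing the cap's top face, about 2 N near the edge farthest from the hinge.
- cap (a joint): Turn (rad) of the blue screw cap in its ring: grows clockwise seen from outside (tightening); 0 unscrewed, stop at 1.3 = fully home; 0 to 0.35 at the start. Stiff (0.1 N m), stays where left, does not move along its axis. The yellow bar's length lies at 1.3 minus this value, about the lid's z from its x: at home the bar points to the hinge.
- cap_grip (a point): On the cap's axis, 24 above its flat top face, 4 below the top of the yellow bar: where the TCP may grip the bar (50 long, 14 wide, 28 tall, across the middle of the face). Cap: blue, diameter 98, top face 14 above the hinge pin, skirt to 12 below it; its black ring, diameter 112, is lower than the face. Shut, this point is 120 from the jar's origin along jar z. z: outwards along the cap's axis.
- freehub: Steel freehub body, splined upright cylinder, diameter 34 (37 over the splines), 38 tall, 80 to 170 g. Loose on the bench. Origin: centre of its underside, z up along its axis.
- freehub_center (a point): Middle of the freehub body, 19 above its underside.
- lube: Bystander: black chain-lube bottle with yellow band and red cap, diameter 44, 115 tall. Origin: centre of underside.
- cassette: Bystander: dark stack of toothed sprockets, diameter about 85 at the bottom, 33 tall. Origin: centre of underside.
- wrench: Bystander: steel wrench lying flat, 150 long. Origin: under its middle, x along it.
Not all that is in view belongs to the job. What is meant by the freehub is not blue, and is the larger of those in its own colour.

How it is judged:
By the outcome, as a careful person would: the job done as asked, in the order asked, and still so for the second after the job is handed in, with the robot touching nothing.
It also fails if it takes over 72 s, if anything falls off the work surface, if the arm or the gripper's body presses on something with over 40 N, if the wrist force passes 120 N, or if a joint passes its speed limit or range.

## Working session

There is one attempt and no reset: what is moved stays moved. The work goes in short steps, Python scripts to look and compute and a tool call to move; the robot and the scene stay as the last step left them, time stands still between calls to the robot, and variables do not carry over. Pictures are saved under pics/ and viewed, at most 10 in all, crops included, and the job is handed in when it is done.

Besides the shell and the picture viewer there is one more tool, called after ">>>" as name(argument=value, ...) on one line, values as JSON. arm_command: Moves the arm, as the interface text tells. Scaled input: -1 to 1 covers 0.4 m each way for a shift and 180 degrees each way for a turn. Its arguments: {"type":"object","properties":{"series":{"type":"string"},"newtons":{"type":"number"}},"required":["series"]}

```bash
mkdir -p pics; ls; python3 - <<'E'
from workcell import manip, viewer
import cv2, numpy as np
print(manip.get_obs())
for n in("scene","top"):
    c=viewer.camera(n); cv2.imwrite(f"pics/{n}0.png",cv2.resize(c["pixels"][:,:,::-1],None,fx=1.5,fy=1.5,interpolation=cv2.INTER_CUBIC)); print(c["intrinsics"],c["D"],c["extrinsics"])
E
```

```text
pics
{'clock': 0.0, 'joint_pos': array([ 1.21641518,  0.3328313 , -0.06470474,  1.46093483,  0.02164217,
        1.34995097, -0.08848244]), 'joint_velocities': array([ 1.46494663e-03, -7.80583717e-04,  7.51514544e-04, -3.12300842e-03,
        7.05334478e-05, -1.32194824e-04,  1.84110292e-03]), 'tau': array([-5.37071319e-04, -6.25451016e+01,  4.81787429e-02, -3.91608238e+01,
        1.58715929e-02,  9.89404827e-03, -3.84815132e-05]), 'position': array([ 0.20344679, -0.59057815,  0.2492444 ]), 'ee_rot': array([ 9.86267128e-01,  1.65156421e-01, -1.71175363e-04, -6.93065232e-04]), 'ft_force': array([-0.28326595, -0.05168862,  0.41722858]), 'torque': array([ 0.02264187,  0.03782342, -0.06576659]), 'grasp_force': 0.0, 'grip_width': 0.9950285899611829}
[[426.00258975   0.         257.74354239]
 [  0.         426.00258975 191.99650559]
 [  0.           0.           1.        ]] [-0.15637321  0.          0.          0.          0.        ] [[ 0.31122753  0.95029182 -0.00910386 -0.18973257]
 [-0.56715737  0.19341777  0.80057609  0.20083727]
 [ 0.76254176 -0.243998    0.59916195 -1.38743604]
 [ 0.          0.          0.          1.        ]]
[[394.28535121   0.         265.33674093]
 [  0.         394.28535121 181.97117159]
 [  0.           0.           1.        ]] [-0.03256317  0.          0.          0.          0.        ] [[-0.01164665 -0.99926826 -0.03643212  0.04997971]
 [ 0.9919982  -0.01612721  0.12521778 -0.53823304]
 [-0.1257137  -0.03468223  0.99146014 -0.92719891]
 [ 0.          0.          0.          1.        ]]
```

View pics/scene0.png

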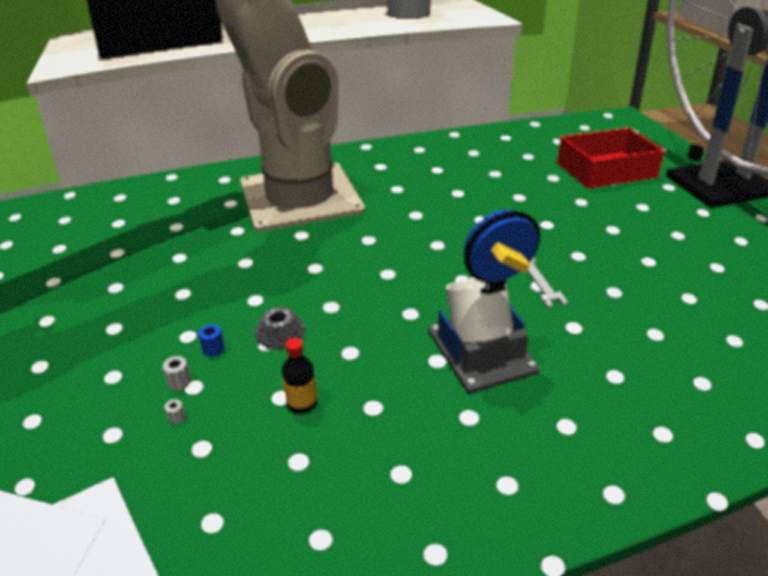

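View pics/top0.png

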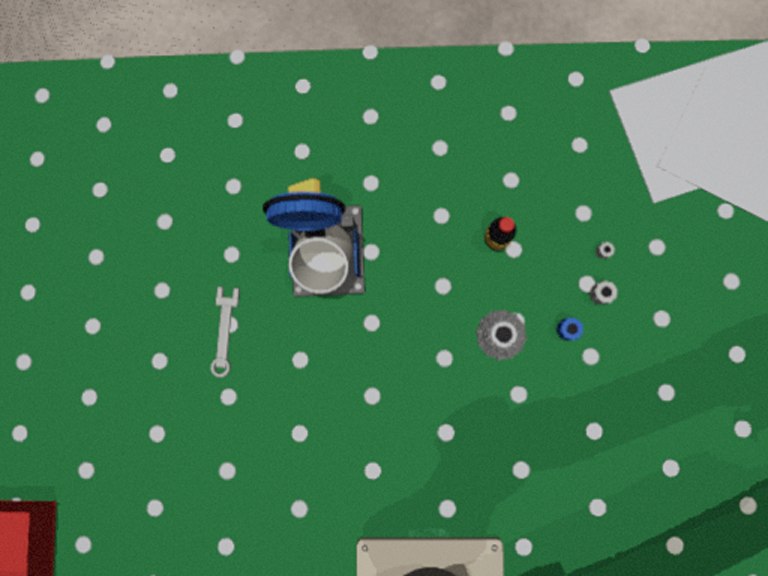

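The top view shows the freehub at about (603,292) in the enlarged picture. The small silver decoy is at (606,250) and the blue one at (571,328). The jar mouth is at (319,264), with the open cap at (305,210) and its yellow bar at (305,186). In the scene view the cap is at (502,246) and the bar at (510,257).

```bash
cat > h.py <<'E'
import numpy as np, cv2
from workcell import manip, viewer
def und(c,p): return cv2.undistortPoints(np.array(p,float).reshape(-1,1,2),c["intrinsics"],np.array(c["D"])).reshape(-1,2)
def ray(c,p):
    E=c["extrinsics"];R,t=E[:3,:3],E[:3,3]
    q=und(c,p); d=np.c_[q[:,0],-q[:,1],-np.ones(len(q))]@R
    return -R.T@t,d
def onz(c,p,z):
    o,d=ray(c,p); return o+d*((z-o[2])/d[:,2])[:,None]
def proj(c,P):
    E=c["extrinsics"]; X=np.atleast_2d(P)@E[:3,:3].T+E[:3,3]; X=X*[1,-1,-1]
    return cv2.projectPoints(X,np.zeros(3),np.zeros(3),c["intrinsics"],np.array(c["D"]))[0].reshape(-1,2)
def tri(c1,p1,c2,p2):
    o1,d1=ray(c1,[p1]);o2,d2=ray(c2,[p2]);d1,d2=d1[0],d2[0]
    s=np.linalg.lstsq(np.c_[d1,-d2],o2-o1,rcond=None)[0]
    a,b=o1+s[0]*d1,o2+s[1]*d2
    return (a+b)/2,np.linalg.norm(a-b)
def blob(c,f,box):
    x0,y0,x1,y1=box; im=c["pixels"][y0:y1,x0:x1]
    hsv=cv2.cvtColor(im,cv2.COLOR_RGB2HSV).astype(int); m=f(hsv[...,0],hsv[...,1],hsv[...,2]).astype(np.uint8)
    m=cv2.morphologyEx(m,cv2.MORPH_CLOSE,np.ones((3,3)))
    k=max(cv2.findContours(m,cv2.RETR_EXTERNAL,cv2.CHAIN_APPROX_NONE)[0],key=cv2.contourArea)
    return k.reshape(-1,2)+[x0,y0]
white=lambda h,s,v:(s<50)&(v>105)
notgreen=lambda h,s,v:~((h>50)&(h<90)&(s>80))
blue=lambda h,s,v:(h>100)&(h<130)&(s>120)&(v>50)
yel=lambda h,s,v:(h>15)&(h<35)&(s>120)&(v>90)
E
python3 - <<'E'
from h import *
t=viewer.camera("top"); s=viewer.camera("scene")
import pickle; pickle.dump((t,s),open("c0.pkl","wb"))
big=lambda im,b,k:cv2.resize(im[b[1]:b[3],b[0]:b[2],::-1],None,fx=k,fy=k,interpolation=cv2.INTER_CUBIC)
A=big(t["pixels"],(165,105,265,205),4);B=big(s["pixels"],(280,130,380,230),4)
A2=big(t["pixels"],(360,150,460,200),4);B2=big(s["pixels"],(90,220,190,270),4)
cv2.imwrite("pics/crop0.png",np.hstack([np.vstack([A,A2])[:600],np.vstack([B,B2])[:600]]))
k=blob(t,white,(185,155,235,200)); e=cv2.fitEllipse(cv2.convexHull(k.astype(np.int32))); print("mouth",e,onz(t,[e[0]],.1063))
for n,c,b in(("top",t,(390,184,413,206)),):
    k=blob(c,notgreen,b); r=cv2.minEnclosingCircle(k.astype(np.float32)); print("hub",r,onz(c,[r[0]],.03))
k=blob(s,white,(100,233,130,262));m=k.mean(0);print("hub scene",k.min(0),k.max(0),m, onz(s,[(k.min(0)+k.max(0))/2],.019))
for n,c,b in(("top",t,(165,105,240,155)),("scene",s,(300,130,370,200))):
    k=blob(c,blue,b);print(n,"blue",k.min(0),k.max(0),cv2.fitEllipse(k.astype(np.int32)))
    k=blob(c,yel,b);print(n,"yel",k.min(0),k.max(0),cv2.minAreaRect(k.astype(np.int32)))
E
```

```text
mouth ((212.4602813720703, 175.25953674316406), (39.4257698059082, 48.08538055419922), 36.538238525390625) [[0.54714605 0.1601025  0.1063    ]]
hub ((401.0, 190.5), 12.777032852172852) [[ 0.51329407 -0.28616195  0.03      ]]
hub scene [109 238] [124 249] [115.87179487 243.56410256] [[ 0.48482774 -0.2919621   0.019     ]]
top blue [177 129] [227 154] ((202.09446716308594, 141.06784057617188), (25.707815170288086, 49.67961883544922), 92.1948013305664)
top yel [192 119] [213 127] ((202.5, 123.0), (8.0, 21.0), 90.0)
scene blue [310 140] [358 187] ((333.644775390625, 162.4748077392578), (40.09981918334961, 48.95246124267578), 44.39842987060547)
scene yel [328 162] [352 180] ((339.721923828125, 171.10244750976562), (26.400665283203125, 10.895513534545898), 24.775142669677734)
```

View pics/crop0.png

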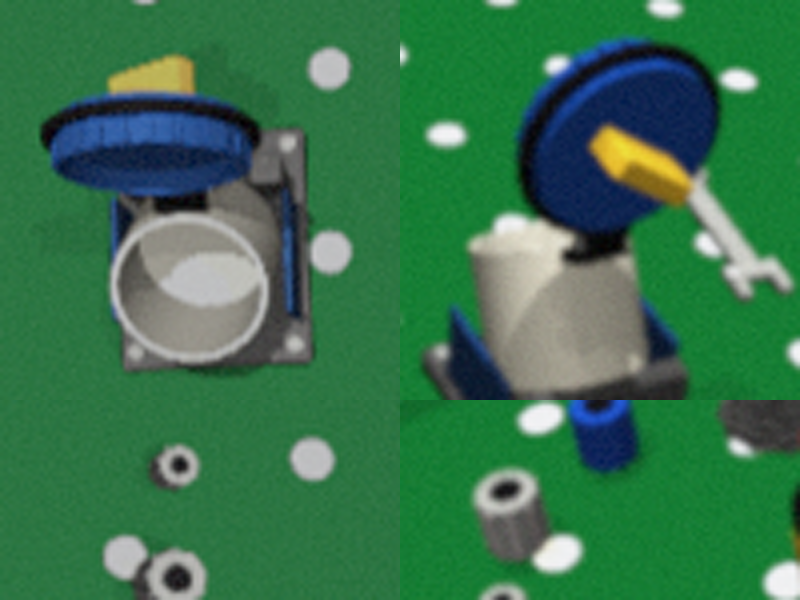

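```bash
python3 - <<'E'
from h import *
import pickle; t,s=pickle.load(open("c0.pkl","rb"))
T=lambda x,y:((x+.5)/4-.5+165,(y+.5)/4-.5+105)
S=lambda x,y:((x-400+.5)/4-.5+280,(y+.5)/4-.5+130)
M=onz(t,[T(189.5,287.5)],.1063)[0]; print("mouth",M)
for d in((T(110,287),T(269,287)),(T(190,213),T(190,362))): print(np.diff(onz(t,d,.1063),axis=0))
f=onz(t,[T(124,370),T(312,362),T(304,130)],.012); print("foot",f)
a=f[0]-f[1]; b=f[2]-f[1]; print(np.linalg.norm(a),np.linalg.norm(b),"yaw",np.degrees([np.arctan2(-a[0],a[1]),np.arctan2(b[1],b[0])]))
h=(404-.1,194.1); hs=(116.3,242.3)
print("hub",onz(t,[h],.038),onz(s,[hs],.038),tri(t,h,s,hs))
print("small decoy",onz(t,[T(178,465)],.03)) 
yaw=np.mean([np.arctan2(-a[0],a[1]),np.arctan2(b[1],b[0])])
U=np.array([np.cos(yaw),np.sin(yaw),0]);V=np.array([-np.sin(yaw),np.cos(yaw),0]);W=np.array([0,0,1.])
X=U*.866+W*.5;Z=W*.866-U*.5
H=M+.066*X+.002*Z; print("hinge",H,"jar origin",M-.08*Z)
# face centre estimate in scene, cast on symmetry plane
k=blob(s,blue,(300,130,370,200)); 
for p in(S(622,148),S(628,142)):
    o,d=ray(s,[p]);P=o+d[0]*((H-o)@V)/(d[0]@V); r=P-H;print("face c",P,"u,w",r@U,r@W,np.hypot(r@U,r@W),"lid",(np.arctan2(r@Z,-r@X)+np.arctan2(.014,.066))%6.28)
for lid in(1.9,2.0,2.1,2.25):
    D=-X*np.cos(lid)+Z*np.sin(lid);N=Z*np.cos(lid)+X*np.sin(lid)
    for nm,c,b in(("t",t,T(0,0)),("s",s,S(400,0))):
        P=[H+.066*D+.014*N,H+.115*D+.014*N,H+.122*D,H+.066*D+.042*N,H+.066*D+.014*N+.049*V,H+.066*D+.014*N-.049*V]
        print(lid,nm,((proj(c,P)-b)*4+(0 if nm=="t" else np.array([400,0]))).round().tolist())
E
```

```text
mouth [0.54431474 0.16114056 0.1063    ]
[[-0.00153862 -0.09098903  0.        ]]
[[-0.08553438 -0.00046887  0.        ]]
foot [[0.506348   0.21841561 0.012     ]
 [0.5096323  0.10030288 0.012     ]
 [0.65766915 0.10476994 0.012     ]]
0.11815839056198331 0.14810422670472864 yaw [1.59278607 1.72839581]
hub [[ 0.50370536 -0.29016378  0.038     ]] [[ 0.50260725 -0.28938362  0.038     ]] (array([ 0.50364429, -0.28953179,  0.0390176 ]), np.float64(0.0005994304383178611))
small decoy [[0.44616521 0.18079411 0.03      ]]
hinge [0.60044715 0.16276789 0.141032  ] jar origin [0.58429794 0.16229971 0.03702   ]
face c [0.61031677 0.16305402 0.20489454] u,w 0.00987376328542137 0.06386253963698516 0.06462132132897032 lid 2.456825808406678
face c [0.61520318 0.16319568 0.21144842] u,w 0.014762230636497675 0.07041641679901958 0.07194716956335669 lid 2.510079931581324
1.9 t [[153.0, 149.0], [134.0, 145.0], [132.0, 174.0], [150.0, 93.0], [57.0, 153.0], [248.0, 144.0]]
1.9 s [[614.0, 133.0], [614.0, 40.0], [600.0, 18.0], [642.0, 152.0], [699.0, 115.0], [526.0, 152.0]]
2.0 t [[153.0, 136.0], [133.0, 121.0], [131.0, 149.0], [151.0, 81.0], [58.0, 141.0], [248.0, 131.0]]
2.0 s [[621.0, 140.0], [626.0, 51.0], [612.0, 26.0], [648.0, 166.0], [706.0, 122.0], [531.0, 160.0]]
2.1 t [[153.0, 124.0], [133.0, 98.0], [131.0, 123.0], [152.0, 71.0], [58.0, 128.0], [248.0, 119.0]]
2.1 s [[627.0, 149.0], [637.0, 64.0], [624.0, 37.0], [654.0, 180.0], [713.0, 131.0], [537.0, 169.0]]
2.25 t [[154.0, 107.0], [134.0, 66.0], [131.0, 87.0], [154.0, 57.0], [59.0, 111.0], [248.0, 102.0]]
2.25 s [[636.0, 164.0], [654.0, 87.0], [642.0, 58.0], [662.0, 202.0], [722.0, 145.0], [546.0, 184.0]]
```

>>> arm_command(series="0 0 0 0 0.048; 0 0 0 0 0.0484; 0 0.0963 -0.0912 0 0; 0 0.0963 -0.0912 0 0; 0 0.0963 -0.0912 0 0; 0 0.0963 -0.0912 0 0; 0 0.0963 -0.0912 0 0; 0 0.0963 -0.0912 0 0; 0 0.0963 -0.0912 0 0; 0 0.0963 -0.0912 0 0")

```text
clock: 1.45
position: [0.5041, -0.289, 0.25]
ee_rot: [1.0, 0.014, 0.0, 0.0]
ft_force: [0.6, -0.3, 0.1]
grip_width: 1.004
grasp_force: 0.0
```

```bash
cat > g.py <<'E'
import sys
from h import *
yaw=np.radians(1.66);U=np.array([np.cos(yaw),np.sin(yaw),0]);V=np.array([-np.sin(yaw),np.cos(yaw),0]);W=np.array([0,0,1.])
M=np.array([.5443,.1611,.1063]);X=U*.866+W*.5;Z=W*.866-U*.5;H=M+.066*X+.002*Z;CA=M-.08*Z
def go(P,b=0):
    "units to shift so TCP goes to P, and spin to yaw b deg relative jar (shift in present axes)"
    o=manip.get_obs();q=o["ee_rot"];from scipy.spatial.transform import Rotation as R
    r=R.from_quat(q);x=r.as_matrix()[:,0];y0=np.degrees(np.arctan2(x[1],x[0]))
    print("t",o["clock"],"p",o["position"].round(4),"rel jar yaw",round(y0-1.66,2),"F",o["ft_force"].round(1),"w",round(o["grip_width"]*85,1),o["grasp_force"],"j7",o["joint_pos"][6].round(2),"j",o["joint_pos"].round(2))
    print("units",(r.inv().apply(np.array(P)-o["position"])/.4).round(4),"spin",round((y0-1.66-b)/180,4))
E
python3 - <<'E'
from g import *
go([.5032,-.2898,.025])
E
```

```text
t 1.45 p [ 0.5041 -0.289   0.25  ] rel jar yaw -0.02 F [ 0.6 -0.3  0.1] w 85.3 0.0 j7 -1.16 j [ 0.69  0.25 -0.29  1.57  0.07  1.33 -1.16]
units [-0.0024  0.0018  0.5626] spin -0.0001
```

>>> arm_command(series="0 -0.0012 0.0009 0.13 0; 0 -0.0012 0.0009 0.13 0; 0 0 0 0.13 0; 0 0 0 0.1 0; 0 0 0 0.0726 0; 0 0 0 0 0; 1 0 0 0 0; 1 0 0 0 0; 1 0 0 0 0; 1 0 0 0 0", newtons=40)

```text
clock: 2.7
position: [0.5029, -0.2914, 0.0263]
ee_rot: [1.0, 0.014, 0.001, 0.001]
ft_force: [-1.8, 0.8, 7.1]
grip_width: 0.386
grasp_force: 39.3
```

```bash
python3 - <<'E'
from g import *
go(M-.012*U+[0,0,.18])
E
```

```text
t 2.7 p [ 0.5029 -0.2914  0.0263] rel jar yaw -0.0 F [-1.8  0.8  7.1] w 32.8 39.282370805740356 j7 -1.21 j [ 0.67  0.48 -0.27  1.78  0.16  0.9  -1.21]
units [ 0.1071 -1.127  -0.6511] spin -0.0
```

>>> arm_command(series="1 0 0 -0.15 0; 1 0 0 -0.15 0; 1 0.0134 -0.14 -0.0478 0; 1 0.0134 -0.14 -0.0478 0; 1 0.0134 -0.14 -0.0478 0; 1 0.0134 -0.14 -0.0478 0; 1 0.0134 -0.14 -0.0478 0; 1 0.0134 -0.14 -0.0478 0; 1 0.0134 -0.14 -0.0478 0; 1 0.0134 -0.14 -0.0478 0")

```text
clock: 3.95
position: [0.5319, 0.1596, 0.299]
ee_rot: [1.0, 0.014, 0.0, 0.0]
ft_force: [1.3, -0.7, -1.2]
grip_width: 0.388
grasp_force: 40.4
```

```bash
python3 - <<'E'
from g import *
go(M-.012*U+[0,0,.0087])
t=viewer.camera("top"); s=viewer.camera("scene")
cv2.imwrite("pics/a1.png",np.hstack([cv2.resize(c["pixels"][b[1]:b[3],b[0]:b[2],::-1],(400,500),interpolation=cv2.INTER_CUBIC) for c,b in((t,(140,80,268,240)),(s,(270,80,398,240)))]))
E
```

```text
t 3.95 p [0.5319 0.1596 0.299 ] rel jar yaw -0.02 F [ 1.3 -0.7 -1.2] w 33.0 40.41493356227875 j7 -2.01 j [ 0.15  0.21 -0.61  1.55  0.12  1.42 -2.01]
units [ 0.0008 -0.003   0.4601] spin -0.0001
```

View pics/a1.png

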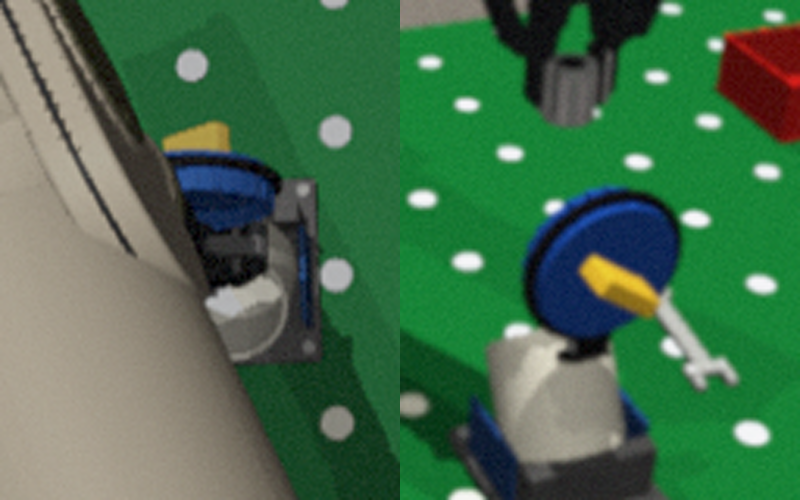

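The scene half of the picture shows the hub held upright at (572,90), above the jar. The lid is still open.

>>> arm_command(series="1 0.0008 -0.003 0.1 0; 1 0 0 0.1 0; 1 0 0 0.1 0; 1 0 0 0.08 0; 1 0 0 0.05 0; 1 0 0 0.03 0; 1 0 0 0 0; 0.45 0 0 0 0; 0.45 0 0 0 0; 0.45 0 0 0 0")

```text
clock: 5.3
position: [0.5328, 0.1593, 0.1145]
ee_rot: [1.0, 0.014, 0.001, -0.0]
ft_force: [0.4, 0.4, -0.0]
grip_width: 0.55
grasp_force: 0.0
```

>>> arm_command(series="0.45 0 0 -0.08 0; 0.45 0 0 -0.13 0; 0.45 0 0 -0.14 0; 1 0 0 -0.14 0; 1 0 0 -0.124 0; 1 0.12 -0.02 0 0; 1 0.128 -0.02 0 0; 1 0 0 0 0; 1 0 0 0 0; 1 0 0 0 0")

```text
clock: 6.55
position: [0.6304, 0.1782, 0.3608]
ee_rot: [1.0, 0.015, 0.001, 0.0]
ft_force: [-0.3, 0.2, -0.5]
grip_width: 0.002
grasp_force: 0.0
```

```bash
python3 - <<'E'
from g import *
t=viewer.camera("top"); s=viewer.camera("scene")
go(H+.031*U+.015*V+[0,0,.119])
cv2.imwrite("pics/a2.png",np.hstack([cv2.resize(c["pixels"][b[1]:b[3],b[0]:b[2],::-1],(400,500),interpolation=cv2.INTER_CUBIC) for c,b in((t,(140,80,268,240)),(s,(270,80,398,240)))]))
E
```

```text
t 6.65 p [0.6305 0.178  0.3608] rel jar yaw 0.0 F [-0.2 -1.2  0.6] w 0.1 0.0 j7 -2.03 j [ 0.05  0.43 -0.59  1.15  0.24  1.62 -2.03]
units [ 0.0007 -0.0015  0.2519] spin 0.0
```

View pics/a2.png

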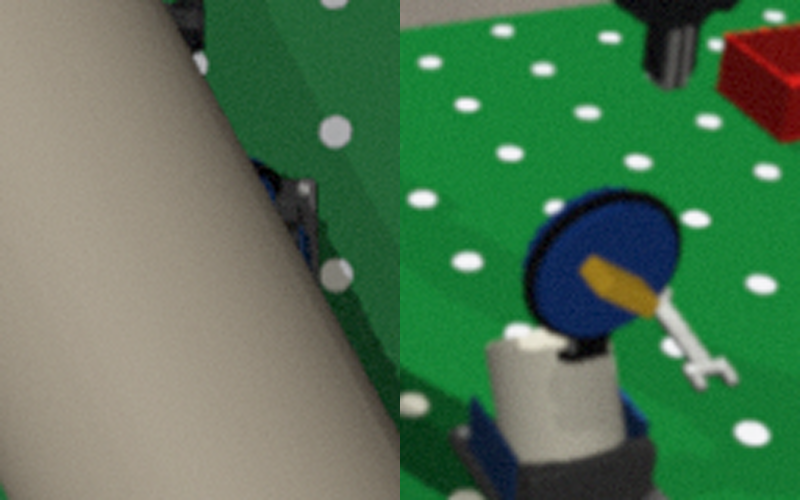

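The lid has not moved, the finger is clear at (670,60) in the scene half, and no hub is lying on the bench. Next I lower behind the cap and sweep it shut.

>>> arm_command(series="1 0 0 0.1 0; 1 0 0 0.1 0; 1 0 0 0.052 0; 1 -0.0275 0 0 0; 1 -0.0375 0 0.0023 0; 1 -0.0375 0 0.0023 0; 1 -0.0272 0 0.011 0; 1 -0.0272 0 0.011 0; 1 -0.0272 0 0.011 0; 1 0 0 0 0")

```text
clock: 7.9
position: [0.5566, 0.1759, 0.2433]
ee_rot: [1.0, 0.015, -0.0, 0.0]
ft_force: [-0.2, -0.1, -0.4]
grip_width: 0.001
grasp_force: 0.0
```

```bash
python3 - <<'E'
from g import *
t=viewer.camera("top"); s=viewer.camera("scene")
go(H-.0426*U+.015*V+[0,0,.1046])
cv2.imwrite("pics/a3.png",np.hstack([cv2.resize(c["pixels"][b[1]:b[3],b[0]:b[2],::-1],(400,500),interpolation=cv2.INTER_CUBIC) for c,b in((t,(140,80,268,240)),(s,(270,80,398,240)))]))
E
```

```text
t 8.0 p [0.5575 0.1758 0.2435] rel jar yaw -0.01 F [-0.1 -0.3 -0.4] w -0.3 0.0 j7 -2.06 j [ 0.13  0.31 -0.62  1.55  0.18  1.34 -2.06]
units [-0.     -0.0017 -0.0053] spin -0.0
```

View pics/a3.png

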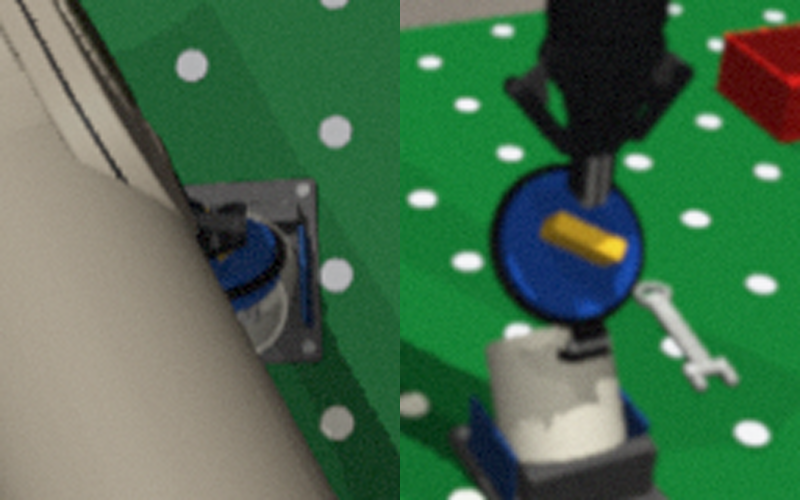

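The cap is swinging over with the finger near its outer edge at (595,185), clear of the yellow bar.

>>> arm_command(series="1 -0.0325 0 0.0294 0; 1 -0.0325 0 0.0294 0; 1 -0.0335 0 0.0568 0; 1 -0.045 0 0.0635 0; 1 0 0 0.0585 0; 1 0 0 0.032 0; 1 0 0 0.032 0; 1 0 0 0.0075 0; 1 0 0 0 0; 1 0 0 0 0")

```text
clock: 9.25
position: [0.501, 0.1745, 0.1222]
ee_rot: [1.0, 0.014, 0.001, 0.0]
ft_force: [-8.8, -4.3, 24.5]
grip_width: -0.001
grasp_force: 12.4
```

>>> arm_command(series="1 0 0 -0.1 0; 1 0 0 -0.1 0; 1 0 0 -0.1 0; 1 0 0.14 0 0; 1 0 0.14 0 0; 1 0 0.14 0 0; 1 0 0.14 0 0; 1 0 0.14 0 0; 1 0 0 0 0; 1 0 0 0 0")

```text
clock: 10.5
position: [0.5085, -0.105, 0.24]
ee_rot: [1.0, 0.015, 0.0, -0.0]
ft_force: [0.4, 0.2, 0.7]
grip_width: -0.004
grasp_force: 0.0
```

```bash
python3 - <<'E'
from g import *
t=viewer.camera("top"); s=viewer.camera("scene")
import pickle; pickle.dump((t,s),open("c1.pkl","wb"))
go(M+.04*Z+[0,0,.1])
cv2.imwrite("pics/a4.png",np.hstack([cv2.resize(c["pixels"][b[1]:b[3],b[0]:b[2],::-1],(400,500),interpolation=cv2.INTER_CUBIC) for c,b in((t,(170,120,250,220)),(s,(280,120,360,220)))]))
for c,b,G in((t,(170,120,250,220),0),(s,(280,120,360,220),1)):
    k=blob(c,yel,b);print("yel",cv2.minAreaRect(k.astype(np.int32)),k.min(0),k.max(0))
    # cast contour rays onto bar-top plane and fit
    o,d=ray(c,k);N=Z;p0=M+.044*Z;P=o+d*(((p0-o)@N)/(d@N))[:,None]-p0
    print("in cap plane xy mm",cv2.minAreaRect(np.c_[P@X,P@V].astype(np.float32)*1000))
    k=blob(c,blue,b);print("blue",k.min(0),k.max(0))
    L=[M+.016*Z+.049*(np.cos(a)*X+np.sin(a)*V) for a in np.arange(0,6.28,.1)];q=proj(c,L);print("pred face shut",q.min(0),q.max(0))
E
```

```text
t 10.6 p [ 0.5085 -0.104   0.2401] rel jar yaw 0.13 F [-0.8 -0.1  0.1] w -0.2 0.0 j7 -1.47 j [ 0.52  0.13 -0.44  1.73  0.06  1.29 -1.47]
units [ 0.06   -0.6598 -0.0018] spin 0.0007
yel ((210.00474548339844, 182.3915252685547), (22.14531707763672, 8.838701248168945), 29.05460548400879) [199 174] [220 191]
in cap plane xy mm ((3.835322380065918, -2.089822769165039), (48.21221160888672, 20.92576026916504), 55.15501403808594)
blue [189 155] [233 200]
pred face shut [189.18088778 158.48886996] [232.92971124 199.02196905]
yel ((314.239990234375, 174.17999267578125), (12.869343757629395, 23.05168342590332), 81.8698959350586) [303 167] [326 181]
in cap plane xy mm ((75.16170501708984, -31.891769409179688), (48.30389404296875, 217.17086791992188), 66.83670043945312)
blue [295 177] [338 196]
pred face shut [293.94914839 176.7129757 ] [337.5826471  186.01963993]
```

View pics/a4.png

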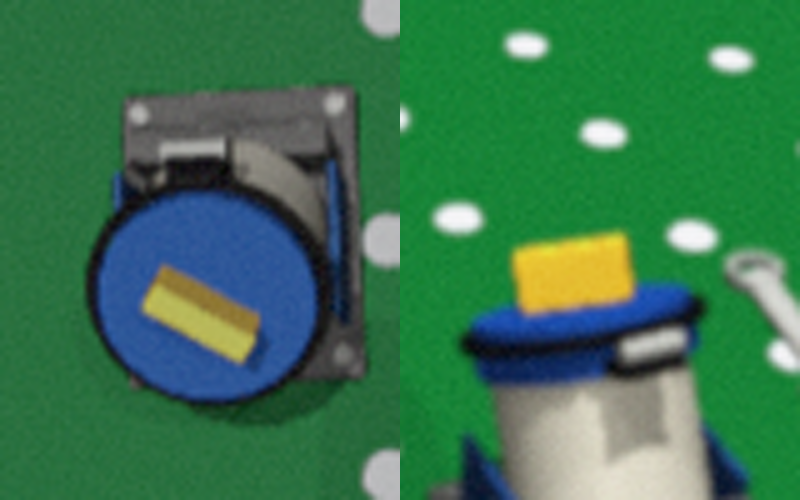

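The cap is shut, and its blue rim lies where predicted. In the top half of the picture the yellow bar runs from (150,290) to (250,345), so θ is about 61° and the tool should be turned about +64° from the jar.

>>> arm_command(series="0.69 0.013 -0.132 0 0; 0.69 0.013 -0.132 0 0; 0.69 0.013 -0.132 0 0; 0.69 0.013 -0.132 0 0; 0.69 0.013 -0.132 0 0; 0.69 0 0 0 -0.05; 0.69 0 0 0 -0.05; 0.69 0 0 0 -0.05; 0.69 0 0 0 -0.05; 0.69 0 0 0 -0.05", newtons=20)

```text
clock: 11.85
position: [0.5261, 0.1606, 0.2402]
ee_rot: [0.917, 0.4, 0.0, -0.0]
ft_force: [-0.4, 0.9, -0.1]
grip_width: 0.309
grasp_force: 0.0
```

>>> arm_command(series="0.69 0 0 0 -0.05; 0.69 0 0 0 -0.05; 0.69 0 0 0 -0.0056; 0.69 0 0 0.04 0; 0.69 0 0 0 0; 0.69 0 0 0 0; 0.69 0 0 0 0; 0.69 0 0 0 0; 0.69 0 0 0 0; 0.69 0 0 0 0")

```text
clock: 13.1
position: [0.5266, 0.1591, 0.2241]
ee_rot: [0.84, 0.542, 0.0, 0.0]
ft_force: [0.2, 0.1, 0.5]
grip_width: 0.312
grasp_force: 0.0
```

```bash
python3 - <<'E'
from g import *
s=viewer.camera("scene")
go(M-.018*U+[0,0,.0447],64)
b=(270,90,370,215);cv2.imwrite("pics/a5.png",cv2.resize(s["pixels"][b[1]:b[3],b[0]:b[2],::-1],(400,500),interpolation=cv2.INTER_CUBIC))
E
```

```text
t 13.15 p [0.5266 0.159  0.2241] rel jar yaw 64.0 F [-0.5  0.2  0.1] w 26.6 0.0 j7 -0.95 j [ 0.28  0.27 -0.76  1.67  0.19  1.29 -0.95]
units [ 0.0032 -0.0024  0.1827] spin -0.0
```

View pics/a5.png

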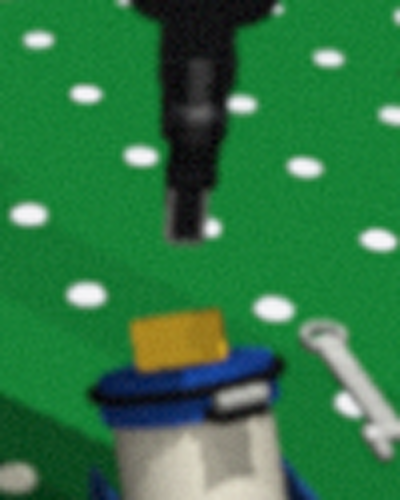

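The jaws hang straight above the bar, with tips at (187,240) and the bar at (180,340). Next I descend.

>>> arm_command(series="0.69 0.0032 -0.0024 0.04 0; 0.69 0 0 0.04 0; 0.69 0 0 0.025 0; 0.69 0 0 0.02 0; 0.69 0 0 0.015 0; 0.69 0 0 0.015 0; 0.69 0 0 0.014 0; 0.69 0 0 0.0137 0; 0.69 0 0 0 0; 0.69 0 0 0 0")

```text
clock: 14.4
position: [0.5263, 0.1607, 0.1511]
ee_rot: [0.84, 0.542, 0.0, 0.0]
ft_force: [-0.3, 0.4, 0.1]
grip_width: 0.312
grasp_force: 0.0
```

>>> arm_command(series="0.69 0 0 0 0.03; 0.69 0 0 0 0.03; 0.69 0 0 0 0.03; 0.7 0 0 0 0.03; 0.7 0 0 0 0.03; 0.71 0 0 0 0.03; 0.72 0 0 0 0.03; 0.72 0 0 0 0; 0.72 0 0 0 0; 0.72 0 0 0 0")

```text
clock: 15.65
position: [0.5248, 0.162, 0.1511]
ee_rot: [0.97, 0.242, -0.001, -0.001]
ft_force: [-7.3, 2.8, 3.9]
grip_width: 0.277
grasp_force: 3.7
```

```bash
python3 - <<'E'
from g import *
s=viewer.camera("scene")
go(M-.018*U+[0,0,.0447],0)
b=(270,90,370,215);cv2.imwrite("pics/a6.png",cv2.resize(s["pixels"][b[1]:b[3],b[0]:b[2],::-1],(400,500),interpolation=cv2.INTER_CUBIC))
k=blob(s,blue,(280,120,360,197));print(k.min(0),k.max(0))
E
```

```text
t 15.7 p [0.5248 0.162  0.1511] rel jar yaw 26.31 F [-7.9  2.6  2.6] w 23.5 3.6704211705364287 j7 -1.62 j [ 0.17  0.31 -0.65  1.76  0.2   1.14 -1.62]
units [0.0016 0.005  0.0003] spin 0.1462
[295 177] [338 196]
```

View pics/a6.png

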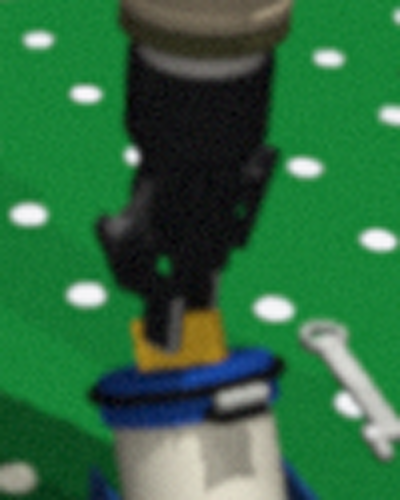

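The jaws straddle the bar at (180,340), and contact has only just begun. The cap is still shut. I keep turning while narrowing the jaws.

>>> arm_command(series="0.72 0 0 0 0.03; 0.73 0 0 0 0.03; 0.74 0 0 0 0.03; 0.75 0 0 0 0.03; 0.76 0 0 0 0.026; 0.77 0 0 0 0; 0.77 0 0 0 0; 0.77 0 0 0 0; 0.77 0 0 0 0; 0.77 0 0 0 0")

```text
clock: 16.95
position: [0.5262, 0.162, 0.1516]
ee_rot: [1.0, 0.016, 0.0, -0.001]
ft_force: [-3.0, 4.1, 3.4]
grip_width: 0.231
grasp_force: 3.1
```

```bash
python3 - <<'E'
from g import *
s=viewer.camera("scene")
go(M-.018*U+[0,0,.0447],0)
for f in(blue,yel):
    k=blob(s,f,(280,120,360,197));print(k.min(0),k.max(0))
E
```

```text
t 17.0 p [0.5262 0.162  0.1516] rel jar yaw 0.13 F [-2.8  5.3  3.2] w 19.5 3.1299968699750025 j7 -2.06 j [ 0.12  0.3  -0.58  1.76  0.18  1.13 -2.06]
units [0.0001 0.0036 0.0015] spin 0.0007
[295 177] [337 196]
[306 168] [324 181]
```

>>> arm_command(series="0.85 0 0 0 0; 0.9 0 0 0 0; 1 0 0 0 0; 1 0 0 0 0; 1 0 0 0 0; 1 0 0 0 0.01; 1 0 0 0 0.01; 1 0 0 0 0.01; 1 0 0 0 0; 1 0 0 0 0", newtons=40)

```text
clock: 18.25
position: [0.5263, 0.1619, 0.1516]
ee_rot: [1.0, -0.031, 0.001, -0.0]
ft_force: [-3.2, 3.8, 5.1]
grip_width: 0.151
grasp_force: 60.4
```

```bash
python3 - <<'E'
from g import *
s=viewer.camera("scene")
go(M-.018*U+[0,0,.0447],0); print(manip.get_obs()["torque"])
for f in(blue,yel):
    k=blob(s,f,(280,120,360,197));print(k.min(0),k.max(0))
E
```

```text
t 18.3 p [0.5262 0.1619 0.1516] rel jar yaw -5.17 F [-3.7  3.5  4.8] w 13.0 60.402335303951986 j7 -2.15 j [ 0.1   0.3  -0.57  1.76  0.18  1.13 -2.15]
units [0.0003 0.0033 0.0016] spin -0.0287
[0.73039557 0.3831246  1.47786628]
[295 177] [337 196]
[309 169] [322 181]
```

The wrist shows a 1.5 N m moment against the stop, so the cap is home. I release and retreat.

>>> arm_command(series="1 0 0 0 -0.02; 0.65 0 0 0 0; 0.65 0 0 0 0; 0.65 0 0 0 0; 0.65 0 0 -0.06 0; 0.65 0 0 -0.1 0; 0.65 0 0 -0.1 0; 0.65 0 0.13 0 0; 0.65 0 0.14 0 0; 0.65 0 0.14 0 0")

```text
clock: 19.55
position: [0.5254, -0.0053, 0.2551]
ee_rot: [1.0, -0.002, 0.0, 0.0]
ft_force: [1.0, -0.5, -0.6]
grip_width: 0.346
grasp_force: 0.0
```

>>> arm_command(series="0.65 0 0.14 0 0; 0.65 0 0.14 0 0; 0.65 0 0 0 0; 0.65 0 0 0 0; 0.65 0 0 0 0; 0.65 0 0 0 0; 0.65 0 0 0 0; 0.65 0 0 0 0; 0.65 0 0 0 0; 0.65 0 0 0 0")

```text
clock: 20.8
position: [0.5252, -0.1154, 0.255]
ee_rot: [1.0, -0.002, 0.0, 0.0]
ft_force: [-0.5, 0.1, -0.9]
grip_width: 0.353
grasp_force: 0.0
```

```bash
python3 - <<'E'
from g import *
t=viewer.camera("top"); s=viewer.camera("scene")
go(M)
for c,b in((t,(170,120,250,220)),(s,(280,120,360,197))):
    for f in(blue,yel): k=blob(c,f,b);print(k.min(0),k.max(0),cv2.minAreaRect(k.astype(np.int32)))
e=[M+.044*Z+a*X+v*V for a in(-.025,.025) for v in(-.007,.007)]
print("pred home bar top corners",proj(t,e).round(1).tolist())
cv2.imwrite("pics/a7.png",np.hstack([cv2.resize(c["pixels"][b[1]:b[3],b[0]:b[2],::-1],(400,500),interpolation=cv2.INTER_CUBIC) for c,b in((t,(170,120,250,220)),(s,(280,120,360,220)))]))
E
```

```text
t 20.9 p [ 0.5252 -0.1154  0.255 ] rel jar yaw -1.88 F [-0.   0.3 -0.1] w 29.5 0.0 j7 -1.49 j [ 0.48  0.16 -0.39  1.67  0.06  1.32 -1.49]
units [ 0.0451 -0.6915  0.3716] spin -0.0104
[189 152] [238 200] ((213.91116333007812, 176.75636291503906), (46.38182830810547, 50.44291305541992), 85.91438293457031)
[206 171] [213 194] ((209.58277893066406, 182.49310302734375), (23.335783004760742, 6.7266845703125), 85.2363510131836)
[295 177] [338 196] ((317.0135192871094, 187.08108520507812), (17.5906925201416, 43.73012924194336), 80.53767395019531)
[307 168] [322 181] ((314.5, 174.5), (13.0, 15.0), 90.0)
pred home bar top corners [[213.7, 194.4], [207.3, 194.7], [211.2, 173.2], [204.8, 173.5]]
```

View pics/a7.png

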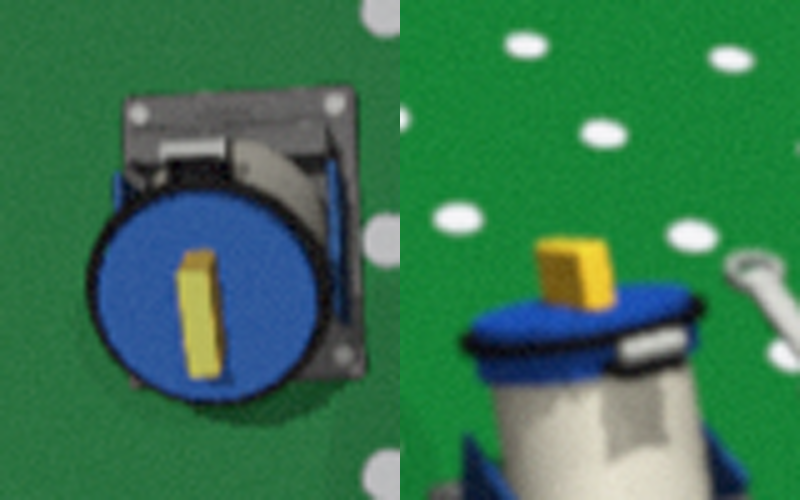

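The bar points to the hinge, from (200,375) to (190,265), which matches the predicted home position within about a degree. The cap is shut and the robot is clear.

```bash
python3 -c "
from workcell import manip
print(manip.hand_in())"
```

```text
the job is handed in; nothing more can be done
None
```

The freehub body was dropped into the jar, the cap swung shut, then screwed clockwise to its stop, and the job was handed in at about 21 s; the lube bottle, cassette and wrench were not touched, and no verdict came back.

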